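Clip the small book into the sprung bedside book keeper

ROBOT

A 7-joint arm with a two-finger parallel gripper is mounted at the origin on the work surface. World frame = base frame: x ahead of the robot, y to its left, z up, the work surface at z = 0. Lengths are in m, angles in rad, forces in N, time in s.
With the tool pointing down it reaches from about 0.4 to 0.85 m from the base axis. Payload 6.9 kg.
Tool frame: the origin (TCP) lies midway between the tips of the shut fingers; the grasp point (between the pads) lies behind it (ctrl.pinch_z is the z of the grasp point in the tool frame, in m); z points along the fingers, y is the line along which they close (so a half turn about z gives the same grasp; the last joint's range is limited). The gripper opens to 85 mm and grips with 20 to 120 N. Pads are 22 mm wide; open, the fingers measure 114 mm over their backs; the gripper's body (76 mm by 85 mm) begins 54 mm behind the grasp point. The pads swing forward as they close: fully open they stand 13 mm farther back than shut.
Start: joints at [0.105, 0.507, -0.238, 1.5, 0.126, 1.149, -0.155], TCP at [0.625, -0, 0.231] pointing down, gripper open.
Joint ranges: [-3.08, 3.08], [-0.24, 2.05], [-1.43, 1.35], [0, 2.5], [-1.52, 4.66], [0.17, 1.96], [-2.89, 2.89]. Speed limits (rad/s): [2.39, 2.39, 3.14, 3.14, 3.14, 3.14, 3.14].

INTERFACE

Orientations are given as a unit quaternion [w, x, y, z].
In Python, from station import ctrl, get_state, vision, ticket, models gives the robot as it stands. Calls block until the motion is done:
- ctrl.movep(position, orientation): joint-space move of the TCP to a pose.
- ctrl.movel(position, frame=None, max_speed=0.15): straight line of the TCP; frame=None keeps the orientation; max_speed is the mean speed in m/s.
- ctrl.set_joints(angles): joint-space move.
- ctrl.ungrasp() and ctrl.close_gripper(force=None): open the fingers fully, or close them until they stop; force is the grip in N (None keeps the last).
- ctrl.pause(seconds).
- ctrl.ik(position, orientation): joint angles nearest the present ones, or None.
- get_state(): the state.
- vision.grab_frame(name): name is "scene" or "side" or "wrist"; returns (picture, depth): 480x640x3 uint8, blue, green, red; 480x640 float32, m along the optical axis (not along the pixel's ray), 0 where there is no reading.
- vision.camera_info(name): a dict with "mtx" (3x3 intrinsics, pixels), "dist_coeffs" ([k1, k2, p1, p2, k3] as OpenCV has them; the pictures are not rectified), "R" (3x3) and "t" (3): a world point X has camera coordinates R X + t; the wrist camera has in their place "hand_eye" (4x4, takes a point from camera to tool coordinates, whose origin is the TCP and whose axes are the flange's). Camera axes: x right, y down, z forward; pixel columns grow to the right and rows downward; lengths in m; the calibration is good to about 2 mm. A picture is of the moment at which its call begins: read the wrist's pose just before it. camera_info takes no time and is no camera call.
A pose or a line that the arm cannot do raises ctrl.Unreachable and nothing moves.
- ticket.close_job(): hands the job in, once; it reports no verdict.
Trained networks look in the newest picture that a camera, given by its name, has taken for a name from the list of things; names that differ only in an ending like _2 or _b are one class to them, and where a whole thing is asked for, a point or a joint stands for the part that bears it (a point fixed in the world has none). Each returns a list of dicts, best first, with "p" (0 to 1); they miss things now and then, are a little off and sometimes report something else, mostly with a low value. They report only what shows in the picture. A call takes as long as a camera call. They do not tell look-alikes from the thing itself.
- models.recognise(camera, target): "point" ([column, row] in pixels, amid what is visible of it).
- models.masks_of(camera, target): "mask" (480x640 bool, what is visible of it) and "point" ([column, row] in pixels, amid what is visible of it).
The state is a dict: "time": time; "qpos": joint angles; "qd": joint speeds; "tau": joint torques, N m; "tcp_pos": TCP position; "eef_rot": TCP orientation; "contact_force": force on the tool from outside, world axes, zero at the start; "wrist_torque": the same for the moment, N m; "width": finger opening in m.
Only numpy, scipy, OpenCV 4.12 (cv2) and the standard library are available. Lean on these libraries where they do the work, as an engineer would, in place of code of your own. Each camera call takes 0.05 s, during which the arm holds its last target. There are 200 camera calls.

TASK

Stand the small, thick book upright in the middle of the sprung book keeper: use it to press the steel back plate away from the low wooden lip, lower it into the gap until it rests on the base, and let go so that the spring clamps it squarely against the lip. Leave the tall book standing where it is.

Things in the scene. Friction and masses are not known exactly. Their poses are not given: they have to be found in the camera images.
- small_book: The smaller, thicker of two grey hardbacks, standing on the dresser: 36 mm thick (x), 100 mm wide (y), 140 mm tall (z), about 0.35 kg, rigid. Origin at the centre of its underside, z up. Grip it across its thickness about 25 mm below its top edge, so that the fingers stay above the keeper's plate. Either way round will do.
- tall_book: The other grey hardback, taller and thinner, standing upright: 26 mm thick (x) by 125 mm wide (y) by 165 mm tall (z). Origin at the centre of its underside. To be left alone.
- keeper: Book keeper fixed to the dresser. Wooden base 200 mm (x) by 130 mm (y), top 10 mm above the dresser; origin at the centre of its underside. A pale wooden lip 110 mm long in y: inner face at x = -50 mm, outer face at x = -62 mm, top 35 mm above the dresser. Facing it, to its +x, the sprung steel plate. A fixed block at x = 68 to 88 mm, 60 mm high, takes the spring.
- back_plate (a joint): Travel of the steel plate from rest, 0 to 0.06 m, to the keeper's +x, away from the lip. Plate 110 mm wide (y), 10 mm thick, top 80 mm above the dresser. At 0 its face is at x = -36 mm of the keeper, 14 mm from the lip; the small book needs over 0.022, and 0.03 to 0.04 leaves room. The spring returns it at once, with 2.4 N at 0, 4.2 N at 0.022, 7.2 N at 0.06.
Not all that is in view belongs to the job. Leave any blue or orange look-alike of the small_book alone.

How it is judged:
At the end, for the whole second after the job is handed in: Small book at rest on the keeper's base (6 mm), upright and square to it (10 degrees), within 20 mm of its middle, clamped on the lip (book centre 24 to 40 mm to -x of the keeper's origin, plate back 15 to 29 mm). Tall book upright (10 degrees), moved under 30 mm (z of small_book in the frame of keeper between 0.004 and 0.016 m and x of small_book in the frame of keeper between -0.04 and -0.024 m and y of small_book in the frame of keeper between -0.02 and 0.02 m and angle between the x axis of small_book and the x axis of keeper, either way round below 0.175 rad and angle between each of small_book, tall_book's own z axis and vertical below 0.175 rad and value of joint back_plate between 0.015 and 0.029 m and linear speed of small_book below 0.02 m/s and distance of tall_book from where it was at the start of the episode below 0.03 m); the robot touches nothing.
It fails at once if the tall book is knocked over (angle between tall_book's own z axis and vertical above 0.6 rad).
It also fails if it takes over 40 s, if anything falls off the work surface, if the arm or the gripper's body presses on something with over 40 N, if the wrist force passes 120 N, or if a joint passes its speed limit or range.

## Working session

There is one attempt and no reset: what is moved stays moved. The work goes in short steps, each a Python script; the robot and the scene stay as the last script left them, time stands still between calls to the robot, and variables do not carry over. Pictures are saved under pics/ and viewed, on a budget of 10 in all, crops included, one or two more only if the job needs it, and the job is handed in when it is done.

```bash
mkdir -p pics
cat > h.py <<'E'
import numpy as np, cv2
from station import ctrl,get_state,vision,ticket,models
from scipy.spatial.transform import Rotation as Ro
def cloud(name,pic_depth,st=None):
    d=pic_depth; ci=vision.camera_info(name); h,w=d.shape
    u,v=np.meshgrid(np.arange(w),np.arange(h))
    p=cv2.undistortPoints(np.stack([u,v],-1).reshape(-1,1,2).astype(np.float64),np.array(ci["mtx"]),np.array(ci["dist_coeffs"])).reshape(h,w,2)
    X=np.dstack([p*d[...,None],d])
    if name=="wrist":
        H=np.array(ci["hand_eye"]); q=st["eef_rot"]
        T=Ro.from_quat([q[1],q[2],q[3],q[0]]).as_matrix()
        W=(X@H[:3,:3].T+H[:3,3])@T.T+np.array(st["tcp_pos"])
    else: W=(X-np.array(ci["t"]))@np.array(ci["R"])
    W[d<=0]=np.nan
    return W
E
python3 - <<'E'
from h import *
s=get_state();print(s["time"],s["tcp_pos"],s["eef_rot"],s["width"],ctrl.pinch_z)
ims=[]
for c in ["scene","side"]:
    im,d=vision.grab_frame(c);W=cloud(c,d);np.savez(c,im=im,W=W)
    ims.append(im)
    for t in ["small_book","tall_book","keeper","back_plate"]:
        for i,m in enumerate(models.masks_of(c,t)[:4]):
            if m["p"]<.2: continue
            P=W[m["mask"]];P=P[~np.isnan(P[:,0])]
            print(c,t,round(m["p"],2),np.round(m["point"]),len(P),np.percentile(P,[3,50,97],axis=0).round(3).tolist() if len(P) else "", im[m["mask"]].mean(0).round())
            np.save(f"m_{c}_{t}_{i}.npy",m["mask"])
cv2.imwrite("pics/a_scene.png",ims[0]);cv2.imwrite("pics/a_side.png",ims[1])
E
```

```text
0.0 [ 6.24486013e-01 -6.20818006e-05  2.30415297e-01] [-6.34562441e-04  7.07100516e-01  7.07112462e-01 -6.50625858e-04] 0.08520336570786499 -0.0187
scene small_book 0.88 [212. 208.] 4236 [[0.333, -0.268, 0.009], [0.37, -0.22, 0.092], [0.396, -0.175, 0.142]] [95. 45. 16.]
scene small_book 0.55 [167. 267.] 6621 [[0.482, -0.358, 0.009], [0.511, -0.312, 0.089], [0.526, -0.262, 0.142]] [75. 77. 78.]
scene tall_book 0.55 [299. 222.] 6495 [[0.457, -0.154, 0.01], [0.478, -0.101, 0.1], [0.494, -0.036, 0.166]] [71. 73. 73.]
scene keeper 0.64 [477. 244.] 6036 [[0.449, 0.146, 0.008], [0.567, 0.203, 0.034], [0.632, 0.269, 0.081]] [52. 71. 90.]
scene back_plate 0.73 [170. 267.] 6544 [[0.483, -0.357, 0.009], [0.511, -0.312, 0.089], [0.526, -0.263, 0.142]] [75. 77. 78.]
scene back_plate 0.65 [483. 235.] 1900 [[0.498, 0.159, 0.026], [0.564, 0.207, 0.056], [0.581, 0.259, 0.082]] [85. 87. 88.]
side small_book 0.87 [327. 175.] 633 [[0.463, -0.359, 0.013], [0.495, -0.302, 0.127], [0.523, -0.262, 0.139]] [127. 128. 132.]
side small_book 0.78 [384. 210.] 2264 [[0.31, -0.252, 0.005], [0.352, -0.198, 0.08], [0.392, -0.173, 0.137]] [114.  56.  40.]
side small_book 0.65 [373. 164.] 609 [[0.354, -0.437, 0.07], [0.377, -0.347, 0.123], [0.398, -0.334, 0.138]] [ 51.  83. 158.]
side tall_book 0.67 [332. 225.] 1917 [[0.433, -0.144, 0.006], [0.458, -0.045, 0.103], [0.489, -0.03, 0.162]] [118. 119. 121.]
side keeper 0.75 [281. 350.] 6993 [[0.432, 0.17, 0.003], [0.523, 0.248, 0.01], [0.622, 0.3, 0.077]] [64. 78. 99.]
side back_plate 0.68 [260. 333.] 1748 [[0.499, 0.166, 0.008], [0.554, 0.225, 0.044], [0.578, 0.266, 0.079]] [108. 106. 107.]
```

View pics/a_scene.png

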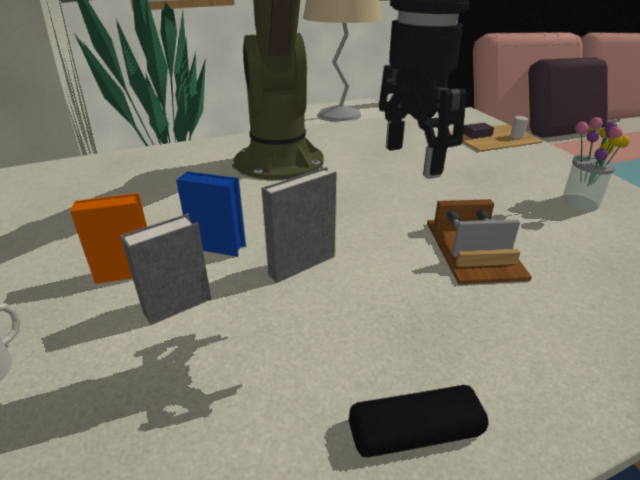

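View pics/a_side.png

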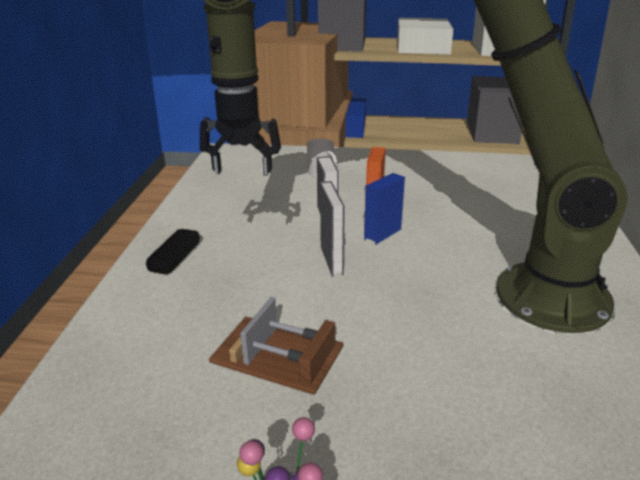

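Candidates for the small book in the scene view are grey (167,267), top at z≈0.142; grey (299,222), top at 0.166, which is the tall book; and the blue (212,208) and orange (110,240) look-alikes. The grey one at (167,267) fits on colour and 140 mm height. Next I fit poses and confirm it in a crop.

```bash
cat >> h.py <<'E'
def rect(P):
    (c,s,a)=cv2.minAreaRect((P[:,:2]*1000).astype(np.float32)); return np.round(c,1),np.round(s,1),round(a,1)
E
python3 - <<'E'
from h import *
z=np.load("scene.npz");W=z["W"];im=z["im"]
def plane(P):  # vertical face yaw: normal in xy
    P=P[:,:2]; 
    for _ in range(4):
        c=P.mean(0);n=np.linalg.svd(P-c,full_matrices=False)[2][1];r=(P-c)@n;P=P[abs(r)<max(.0015,1.5*r.std())]
    return c.round(4),n.round(3),r.std().round(4)
for t,i,h in [("small_book",1,.14),("tall_book",0,.165)]:
    m=cv2.erode(np.load(f"m_scene_{t}_{i}.npy").astype(np.uint8),np.ones((3,3)))>0
    P=W[m];P=P[~np.isnan(P[:,0])]
    print(t,"top",rect(P[P[:,2]>h-.004]),"face",plane(P[(P[:,2]<h-.012)&(P[:,2]>.015)]))
m=np.load("m_scene_keeper_0.npy");P=W[m];P=P[~np.isnan(P[:,0])]
b=(P[:,2]>.003)&(P[:,2]<.014);print("base",b.sum(),rect(P[b]))
m=np.load("m_scene_back_plate_1.npy");P=W[m];P=P[~np.isnan(P[:,0])]
print("plate",plane(P[(P[:,2]>.04)&(P[:,2]<.076)]),rect(P[P[:,2]>.04]))
cv2.imwrite("pics/b.png",cv2.resize(im[160:340,60:360],None,fx=2.6,fy=2.6,interpolation=cv2.INTER_CUBIC))
E
```

```text
small_book top (array([ 496.9, -312. ]), array([38.1, 97.5]), 16.8) face (array([ 0.5131, -0.3086]), array([0.958, 0.286]), np.float64(0.0007))
tall_book top (array([467.2, -94.8]), array([ 27.3, 121.7]), 17.2) face (array([ 0.4776, -0.094 ]), array([0.955, 0.298]), np.float64(0.0007))
base 1890 (array([524. , 222.8]), array([130.7, 221.1]), 72.7)
plate (array([0.5652, 0.2088]), array([ 0.955, -0.297]), np.float64(0.0008)) (array([531.2, 220.8]), array([112. ,  80.4]), 72.9)
```

View pics/b.png

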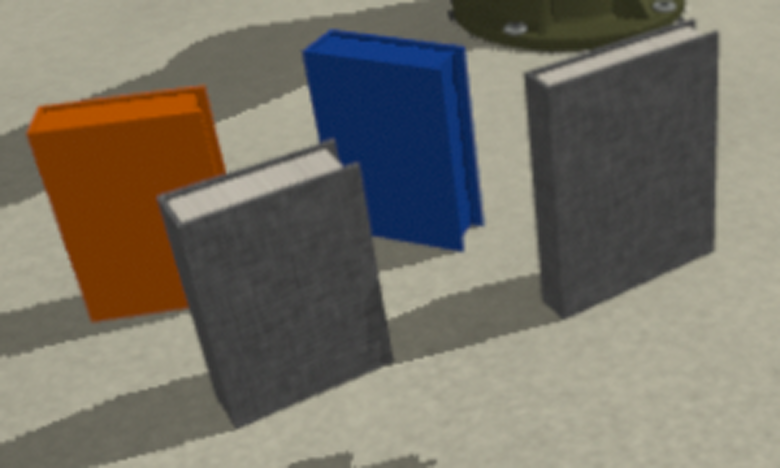

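Confirmed: the left grey book (160–390, 140–425 in the crop) is shorter and thicker than the right grey one, so it is the small book. Next I take close wrist views of the keeper, then the book.

```bash
cat >> h.py <<'E'
def quat(yaw): # tool down, tool y along (cos yaw, sin yaw)
    y=np.array([np.cos(yaw),np.sin(yaw),0]);z=np.array([0,0,-1.]);x=np.cross(y,z)
    q=Ro.from_matrix(np.c_[x,y,z]).as_quat();return [q[3],q[0],q[1],q[2]]
BY=np.deg2rad(16.8);KY=np.deg2rad(-17.2)
E
python3 - <<'E'
from h import *
print(np.round(vision.camera_info("wrist")["hand_eye"],3).tolist())
for n,p,y,t in [("k",[.531,.22,.34],KY,"keeper"),("b",[.497,-.312,.36],BY,"small_book")]:
    ctrl.movep(p,quat(y));ctrl.pause(.3)
    s=get_state();im,d=vision.grab_frame("wrist");W=cloud("wrist",d,s);np.savez("w"+n,im=im,W=W)
    cv2.imwrite(f"pics/c_{n}.png",im);P=W.reshape(-1,3);P=P[~np.isnan(P[:,0])]
    print(s["time"],s["tcp_pos"])
    if n=="b":
        q=P[(abs(P[:,2]-.14)<.006)&(np.hypot(P[:,0]-.497,P[:,1]+.312)<.08)];print("book",len(q),rect(q),np.median(q[:,2]))
    else:
        for nm,zz in [("plate",.08),("lip",.035),("block",.06)]:
            q=P[(abs(P[:,2]-zz)<.005)&(np.hypot(P[:,0]-.531,P[:,1]-.22)<.13)];print(nm,len(q),rect(q) if len(q) else "",np.median(q[:,2]))
im=np.hstack([cv2.resize(cv2.imread(f"pics/c_{n}.png"),(400,300)) for n in "kb"]);cv2.imwrite("pics/c.png",im)
E
```

```text
[[0.0, -0.946, -0.323, 0.084], [1.0, 0.0, 0.001, 0.0], [-0.001, -0.323, 0.946, -0.143], [0.0, 0.0, 0.0, 1.0]]
1.825 [0.5314341  0.21902754 0.33947693]
plate 1088 (array([561.7, 213.9]), array([108.8,  10.2]), 73.2) 0.07978399910519646
lip 1266 (array([520.9, 225.6]), array([110.4, 147. ]), 73.4) 0.03481297181436005
block 2044 (array([505.7, 230.5]), array([109. , 121.7]), 73.7) 0.05977973304966147
4.1 [ 0.49728275 -0.31154022  0.35999931]
book 3977 (array([ 495.6, -309.8]), array([ 36. , 100.1]), 16.3) 0.13726147089934562
```

View pics/c.png

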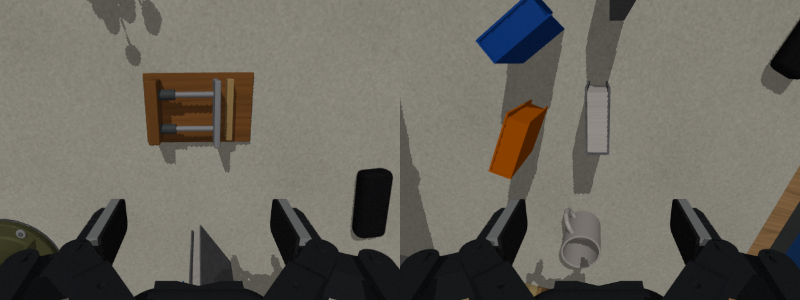

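Left: the keeper with lip (231,110), plate (217,112) and block (152,112). Right: the small book's top (597,120), with the orange book about 60 mm clear. Plate size 109×10 mm and book size 36×100 mm match what was given. Grasp now.

```bash
cat >> h.py <<'E'
BY=np.deg2rad(16.5);KY=np.deg2rad(-16.6);K=np.array([.532,.222])
KX=np.array([-np.cos(KY),-np.sin(KY)]);KYv=np.array([-KX[1],KX[0]])
def kp(x,z,y=0): return [*(K+x*KX+y*KYv),z]
def st(m=""):
    s=get_state();print(m,round(s["time"],2),np.round(s["tcp_pos"],4),np.round(s["contact_force"],1),round(s["width"],4));return s
E
python3 - <<'E'
from h import *
b=[.496,-.3105]
ctrl.movep([*b,.20],quat(BY));ctrl.movel([*b,.0963],max_speed=.1)
st("pre");ctrl.close_gripper(60);ctrl.pause(.2);st("closed")
ctrl.movel([*b,.25],max_speed=.15);st("up")
im,d=vision.grab_frame("side");cv2.imwrite("pics/d.png",im[60:330,150:510])
E
```

```text
pre 6.02 [ 0.4964 -0.3107  0.097 ] [-0.4 -0.5 -0.6] 0.0855
closed 6.73 [ 0.496  -0.3107  0.0966] [-0.6  0.4  5.2] 0.0355
up 7.91 [ 0.4955 -0.3102  0.2489] [ 0.  -0.8 -2.8] 0.0356
```

View pics/d.png

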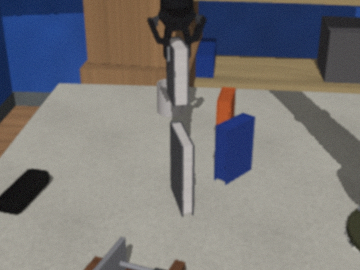

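The book is held upright (180,70 in the crop) and the width reads 35.6 mm. I carry it high over the tall book (180,165 in the crop) and press the plate.

Run:
```python
from h import *
O=.0966
ctrl.movel([.496,-.3105,.33],max_speed=.2)
ctrl.movep([.56,-.05,.34],quat(0));ctrl.movep(kp(-.078,.30),quat(KY));st("above")
ctrl.movel(kp(-.078,O+.053),max_speed=.15);s=st("at lip")
for x in [-.06,-.05,-.04,-.03,-.018]:
    ctrl.movel(kp(x,O+.053),max_speed=.06);ctrl.pause(.1);s=st(f"x{x}")
    if np.linalg.norm(s["contact_force"])>35: print("STOP");break
im,d=vision.grab_frame("side");cv2.imwrite("pics/e.png",cv2.resize(im[180:420,160:400],None,fx=2.5,fy=2.5))
im,d=vision.grab_frame("scene");cv2.imwrite("pics/e2.png",im)
```

```text
above 10.56 [0.6075 0.1968 0.3001] [ 0.3 -0.5 -2.1] 0.035
at lip 11.71 [0.6074 0.1997 0.1507] [-0.1 -0.2 -2.6] 0.0354
x-0.06 12.26 [0.5898 0.2048 0.1498] [ 0.   0.6 -2.5] 0.0355
x-0.05 12.68 [0.5805 0.2073 0.1497] [ 2.8 -0.9 -3.4] 0.0354
x-0.04 13.09 [0.5708 0.2103 0.1497] [ 2.2 -2.5 -3.2] 0.0356
x-0.03 13.51 [0.5613 0.2132 0.1497] [ 4.1 -2.3 -2.8] 0.0352
x-0.018 13.96 [0.5501 0.2165 0.1497] [ 4.6 -2.6 -3.7] 0.0354
```

View pics/e.png

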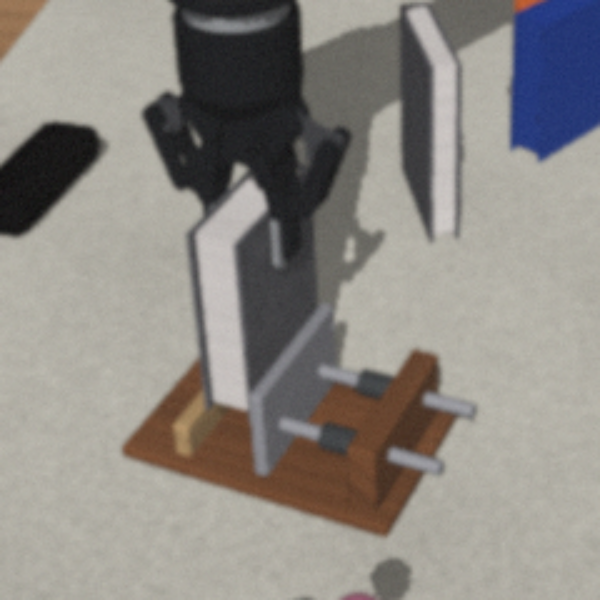

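The book presses the plate back: the rods stick out behind the block at (450,405), and the book clears the lip at (190,425). Now lower, ease toward the lip and release.

Run:
```python
from h import *
O=.0966
ctrl.movel(kp(-.018,O+.02),max_speed=.06);s0=st("low")
for z in [.015,.0125,.011,.0095,.008]:
    ctrl.movel(kp(-.018,O+z),max_speed=.04);ctrl.pause(.1);s=st(f"z{z}")
    if s["contact_force"][2]-s0["contact_force"][2]>4: print("contact");break
z=s["tcp_pos"][2]
for x in [-.026,-.030]:
    ctrl.movel(kp(x,z+.0008),max_speed=.05);ctrl.pause(.1);s=st(f"x{x}")
im,d=vision.grab_frame("side");cv2.imwrite("pics/f.png",cv2.resize(im[180:420,160:400],None,fx=2.5,fy=2.5))
```

```text
low 14.76 [0.5504 0.2173 0.1166] [ 5.7 -1.3 -6.6] 0.0355
z0.015 15.13 [0.5504 0.2174 0.1116] [ 5.7  0.2 -5.4] 0.0349
z0.0125 15.48 [0.5505 0.2174 0.1093] [ 5.  -1.4 -2.8] 0.035
z0.011 15.83 [0.5506 0.2173 0.1079] [ 5.8 -0.2 -2.5] 0.0353
contact
x-0.026 16.24 [0.5578 0.2149 0.1089] [ 4.5 -0.2 -3.8] 0.0352
x-0.03 16.59 [0.5612 0.2137 0.1089] [ 3.6  0.5 -1.7] 0.0354
```

View pics/f.png

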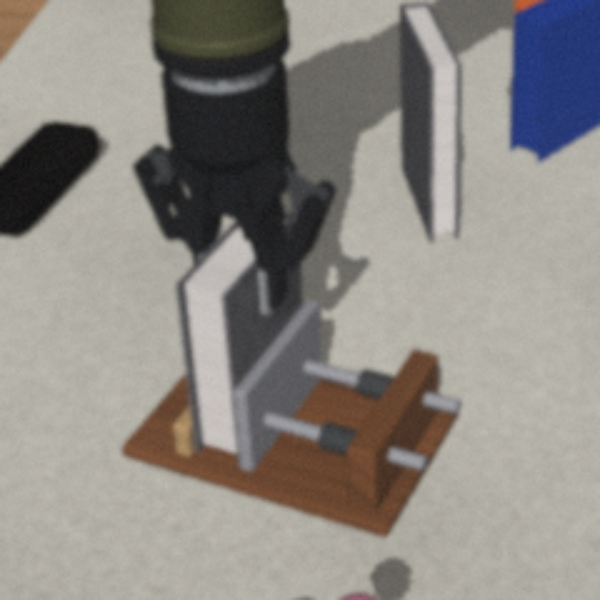

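The book is in the gap, between the lip (182,430) and the plate (250,430). I set it down, release, back off and check.

Run:
```python
from h import *
O=.0966
ctrl.movel(kp(-.0305,O+.0097),max_speed=.03);ctrl.pause(.2);st("down")
ctrl.ungrasp();ctrl.pause(.2);st("open")
p=get_state()["tcp_pos"];ctrl.movel([p[0],p[1],.34],max_speed=.15);ctrl.pause(.3)
s=st("up");im,d=vision.grab_frame("wrist");P=cloud("wrist",d,s).reshape(-1,3);P=P[~np.isnan(P[:,0])]
def loc(r): v=np.array(r[0])/1000-K;return np.round([v@KX,v@KYv],4)
for nm,zz,t in [("book",.15,.006),("plate",.08,.004)]:
    q=P[(abs(P[:,2]-zz)<t)&(np.hypot(P[:,0]-K[0],P[:,1]-K[1])<.12)]
    r=rect(q);print(nm,len(q),r,loc(r),np.median(q[:,2]))
im,d=vision.grab_frame("side");cv2.imwrite("pics/g.png",cv2.resize(im[180:420,160:400],None,fx=2.5,fy=2.5))
for c in ["scene"]:
    im,d=vision.grab_frame(c);W=cloud(c,d)
    P=W.reshape(-1,3);P=P[~np.isnan(P[:,0])]
    for nm,zz,c0 in [("book",.15,K),("tall",.165,[.467,-.095])]:
        q=P[(abs(P[:,2]-zz)<.005)&(np.hypot(P[:,0]-c0[0],P[:,1]-c0[1])<.08)];r=rect(q);print("scene",nm,r,loc(r),np.median(q[:,2]))
```

```text
down 17.09 [0.5616 0.2134 0.1067] [ 4.8 -0.   2.3] 0.0351
open 17.84 [0.5612 0.2133 0.1063] [ 0.3 -0.1  0.1] 0.0851
up 19.85 [0.5611 0.2133 0.3398] [ 0.5  0.2 -0.4] 0.0851
book 4650 (array([562.9, 214.3]), array([99.9, 36. ]), 73.2) [-0.0318 -0.0014] 0.1472670766815279
plate 713 (array([550.9, 215.8]), array([109.2,  42.4]), 66.7) [-0.0199  0.0005] 0.07983554302690815
scene book (array([563. , 212.7]), array([101. ,  40.2]), 73.0) [-0.0324  0.0001] 0.14995531807902926
scene tall (array([465. , -94.2]), array([ 29.5, 123.6]), 17.7) [-0.0261  0.3222] 0.16521026001131067
```

View pics/g.png

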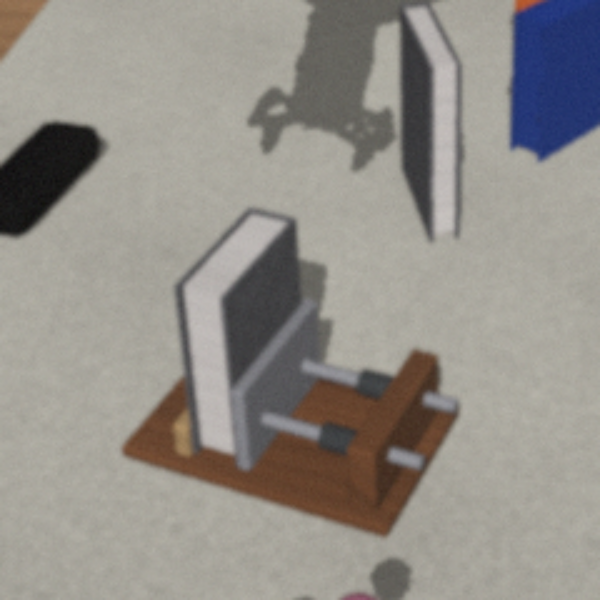

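The book stands upright and clamped between lip (182,430) and plate (250,430). Its centre is at x≈-32 mm, y≈-1 mm, it is square to the keeper, and the gripper is clear.

```bash
python3 -c "
from h import *
ticket.close_job();print(get_state()['time'])"
```

```text
the job is handed in; nothing more can be done
the job is handed in; nothing more can be done
```

The small book is standing clamped in the middle of the keeper, and I handed the job in at about 20 s of the 40 s allowed. I gripped it across its thickness, carried it over the tall book, pressed the plate back about 36 mm and lowered the book to the base. I then eased it toward the lip and released it.

**Small book:** the last wrist and scene views put its centre at x ≈ -32 mm and y within 2 mm of the keeper's middle. It sits within about 1° of square, with its top at about 150 mm, so it is resting on the base.

**Tall book:** it is still upright, with the top centre measured within about 2 mm of its first position.

**Forces:** the highest reading I printed was about 9 N at the wrist.

**Checks that fell short:**
- I did not measure the plate's final travel cleanly, because the plate's fit picked up other points. With a 36 mm book against the lip it should be about 22 mm.
- The wrist camera read the book's top about 3 mm lower than the scene camera. It did the same before the grasp, so I take it as camera offset.
- The "contact" reading while lowering was weak, so I set the book down about 1 mm further until the wrist showed an upward force.

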